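Change over the pendant drilling jig

ROBOT

A 6-joint arm with a two-finger parallel gripper is mounted at the origin on the work surface. World frame = base frame: x ahead of the robot, y to its left, z up, the work surface at z = 0. Lengths are in m, angles in rad, forces in N, time in s.
With the tool pointing down it reaches from about 0.275 to 0.875 m from the base axis. Payload 12.5 kg.
Tool frame: the origin (TCP) lies on the centre line of the jaws, within the pads' length; the fingertips stand 25 mm ahead of it and the grasp point (between the pads) lies 6 mm ahead of it (env.tips_ahead is the distance from the TCP to the fingertips, in m); z points along the fingers, y is the line along which they close (so a half turn about z gives the same grasp; the last joint's range is limited). The gripper opens to 85 mm and grips with 20 to 120 N. Pads are 22 mm wide; open, the fingers measure 114 mm over their backs; the gripper's body (76 mm by 85 mm) begins 54 mm behind the grasp point. The pads swing forward as they close: fully open they stand 13 mm farther back than shut.
Start: joints at [1.175, 0.351, 1.652, -0, 1.139, -0.085], TCP at [0.168, 0.524, 0.256] pointing down, gripper open.
Joint ranges: [-2.75, 2.75], [-0.79, 2.1], [0.01, 2.65], [-1.57, 4.71], [0.07, 3.14], [-2.87, 2.87]. Speed limits (rad/s): [2.22, 2.22, 2.79, 3.14, 3.14, 3.14].

INTERFACE

Orientations are given as a unit quaternion [x, y, z, w].
In Python, from workcell import env, cams, order gives the robot as it stands.
- The arm moves only by the tool move_arm, never from a script. Its argument "motion" is text: rows parted by semicolons, each of 7 numbers parted by spaces: the opening, from 0 (shut) to 1 (fully open), then the shift along the world's x, y, z in m, then the turn, a rotation vector about the world's x, y, z in degrees. A call has 1 to 5 rows; each row is the pose to reach, as a shift and turn from the pose commanded when the call began; what a row does not reach only later rows make up. A row lasts 1/8 s, in which the tool goes at most 62.5 mm and 10.7 degrees, less where a joint would pass 70% of its speed; a pose out of reach is approached as far as the arm can. A call with a gripper value outside its range is refused whole. The fingers move at their own pace and stop on an object; the grip force is fixed at half the most. Time passes only in rows, so rows that repeat a pose let the fingers close. It gives the time, the measured TCP pose, the force, the opening and the grip force at its end, in the units of the state.
- env.state(): the state, without advancing time (a new reading comes with each control period).
- cams.grab_frame(name): name is "scene" or "side" or "wrist"; returns the picture (384x512x3 uint8, red, green, blue); there is no depth.
- cams.calibration(name): a dict with "vfov" (degrees; the focal length in pixels is half the picture's height over the tangent of half this angle, whatever the lens; pixels are square), "cx", "cy" (the principal point, pixels), "position" and "rotation" of the camera in the world. Camera axes: x right, y up, looking along -z (the intrinsics and any distortion apply to the point x, -y, -z); pixel columns grow to the right and rows downward; lengths in m; the calibration is good to about 2 mm. The wrist camera is an equidistant fisheye: a pixel r from the principal point sees the ray r / f radians off the axis. A picture is of the moment at which its call begins: read the wrist's pose just before it. calibration takes no time and is no camera call; for the wrist camera it gives the pose at the moment of the call.
- order.hand_in(): hands the job in; it is judged then, once.
Trained networks look in the newest picture that a camera, given by its name, has taken for a name from the list of things; names that differ only in an ending like _2 or _b are one class to them, and where a whole thing is asked for, a point or a joint stands for the part that bears it (a point fixed in the world has none). Each returns a list of dicts, best first, with "p" (0 to 1); they miss things now and then, are a little off and sometimes report something else, mostly with a low value. They report only what shows in the picture. A call takes as long as a camera call. They do not tell look-alikes from the thing itself.
- cams.silhouettes(name, camera): "region" (384x512 bool, what is visible of it) and "location" ([column, row] in pixels, amid what is visible of it).
The state is a dict: "clock": time; "qpos": joint angles; "qvel": joint speeds; "joint_torque": joint torques, N m; "tool_pos": TCP position; "tcp_rot": TCP orientation; "force": force on the tool from outside, world axes, zero at the start; "wrist_torque": the same for the moment, N m; "grip_width": finger opening in m; "gripper_force": force on a finger pad.
Only numpy, scipy, OpenCV 4.12 (cv2) and the standard library are available. Lean on these libraries where they do the work, as an engineer would, in place of code of your own. Each camera call takes 0.05 s, during which the arm holds its last target. There are 200 camera calls.

TASK

Change over the drilling jig: slide its bush bar all the way back to the rear stop, take out the drilled wooden pieces and lay them flat, side by side, in the grey tray. Seat each fresh blank from the paper flat in the jig pocket that matches its outline, then slide the bush bar forward fully home over them to the front stop. Leave everything else on the bench alone.

Things in the scene. Friction and masses are not known exactly. Their poses are not given: they have to be found in the camera images.
- jig: fixed drilling jig: dark wooden plate 160 (x) by 300 (y) by 18 mm, origin at the centre of its underside, x to its back (away from the robot). Row of four 6 mm deep pockets along y in the front half, far edges in line, 12 mm of plate between. Seated pieces stand 10 mm proud. Steel guides 54 mm high at y +-143, x -12 to 76 mm; the bush bar slides between them
- bush_bar (a joint): place of the aluminium bush bar, m along jig x: 0 = home at the front stop, its four arms (tops 39.5 mm above the bench) reaching 10 mm over the pieces' far edges, 3.5 mm above them; 0.045 = rear stop, arm tips 35 mm clear of the pockets. About 2.5 N of friction and slight drag; stays where left. Bar 270 mm long, 20 mm deep; starts within 10 mm of home
- bar_knob (a point): point in the upright black knob in the middle of the bush bar, 64 mm above the bench; the knob is a 24 mm cylinder from 51 to 77 mm above the bench (neck below it 18 mm); moves with the bar; its x axis is jig x, the sliding direction
- tray_in (a point): centre of the inner floor of the fixed grey plastic tray for drilled pieces, 225 (x) by 160 (y) mm outside, walls 4 mm thick, rim 26 mm and inner floor about 4 mm above the bench; axes as the tray
- pocket_disc (a point): centre of the floor of the 57 mm round pocket for the round disc 54 mm in diameter, axes as the jig; pocket mouth 6 mm higher
- pocket_tag (a point): centre of the floor of the 39 mm (jig x) by 59 mm (jig y) pocket for the oblong tag 36 mm (its x) by 56 mm (its y), axes as the jig; pocket mouth 6 mm higher
- pocket_square (a point): centre of the floor of the 49 mm square pocket for the square 46 x 46 mm, axes as the jig; pocket mouth 6 mm higher
- pocket_coin (a point): centre of the floor of the 43 mm round pocket for the small round disc 40 mm in diameter, axes as the jig; pocket mouth 6 mm higher
- fresh_disc: fresh (undrilled) wooden blank, round disc 54 mm in diameter, 16 mm thick, origin at its centre, z along its thickness; lies on the white paper (flat, no thickness to speak of); may be absent
- fresh_tag: fresh (undrilled) wooden blank, oblong tag 36 mm (its x) by 56 mm (its y), 16 mm thick, origin at its centre, z along its thickness; lies on the white paper (flat, no thickness to speak of); may be absent
- fresh_square: fresh (undrilled) wooden blank, square 46 x 46 mm, 16 mm thick, origin at its centre, z along its thickness; lies on the white paper (flat, no thickness to speak of); may be absent
- fresh_coin: fresh (undrilled) wooden blank, small round disc 40 mm in diameter, 16 mm thick, origin at its centre, z along its thickness; lies on the white paper (flat, no thickness to speak of); may be absent
- drilled_disc: drilled wooden piece, round disc 54 mm in diameter, 16 mm thick, origin at its centre, z along its thickness, with a dark 6 mm hole near one edge; starts seated in its pocket under the bush bar; may be absent
- drilled_tag: drilled wooden piece, oblong tag 36 mm (its x) by 56 mm (its y), 16 mm thick, origin at its centre, z along its thickness, with a dark 6 mm hole near one edge; starts seated in its pocket under the bush bar; may be absent
- drilled_square: drilled wooden piece, square 46 x 46 mm, 16 mm thick, origin at its centre, z along its thickness, with a dark 6 mm hole near one edge; starts seated in its pocket under the bush bar; may be absent
- drilled_coin: drilled wooden piece, small round disc 40 mm in diameter, 16 mm thick, origin at its centre, z along its thickness, with a dark 6 mm hole near one edge; starts seated in its pocket under the bush bar; may be absent
- cone_a: pine cone, standing, 45 mm high; a bystander, leave alone
- cone_b: pine cone, standing, 45 mm high; a bystander, leave alone
- brush: paint brush, 210 mm long; a bystander, leave alone
- cup: clear plastic cup, 70 mm wide, 85 mm high; a bystander, leave alone
- glue: white glue bottle, 60 mm wide, 170 mm high; a bystander, leave alone
- offcut: wood offcut 90 x 45 x 38 mm; a bystander, leave alone
- pencil: flat pencil 170 mm long; a bystander, leave alone
Things that resemble listed ones, but are neither listed nor needed, are in the scene too. What is shaped like the drilled_tag but blue or yellow is not meant.

How it is judged:
On the way, in this order (a step that is already met when the one before it is completed fails the run):
1. the bush bar is slid fully back, against its rear stop (within 2.5 mm) (value of joint bush_bar above 0.0425 m), for 0.2 s.
2. every fresh blank present lies seated flat in the pocket of its own outline (horizontal distance between fresh_disc and pocket_disc below 0.005 m and z of fresh_disc in the frame of pocket_disc between 0.004 and 0.0105 m and angle between the z axis of each of fresh_disc, fresh_tag, fresh_square, fresh_coin and the z axis of jig, either way round below 0.1 rad and horizontal distance between fresh_tag and pocket_tag below 0.005 m and z of fresh_tag in the frame of pocket_tag between 0.004 and 0.0105 m and horizontal distance between fresh_square and pocket_square below 0.005 m and z of fresh_square in the frame of pocket_square between 0.004 and 0.0105 m and horizontal distance between fresh_coin and pocket_coin below 0.005 m and z of fresh_coin in the frame of pocket_coin between 0.004 and 0.0105 m), for 0.2 s.
At the end, for the whole second after the job is handed in: The bush bar is home (within 2.5 mm of its front stop); every fresh blank is within 5 mm of the centre of its own pocket, down on the pocket's floor (within 2.5 mm) and flat; every drilled piece lies flat and at rest on the floor of the tray, none on top of another (all of step 2 and value of joint bush_bar below 0.0025 m and x of drilled_disc in the frame of tray_in between -0.105 and 0.105 m and y of drilled_disc in the frame of tray_in between -0.073 and 0.073 m and z of each of drilled_disc, drilled_tag, drilled_square, drilled_coin in the frame of tray_in below 0.012 m and angle between the z axis of each of drilled_disc, drilled_tag, drilled_square, drilled_coin and the z axis of jig, either way round below 0.15 rad and linear speed of each of drilled_disc, drilled_tag, drilled_square, drilled_coin below 0.02 m/s and x of drilled_tag in the frame of tray_in between -0.105 and 0.105 m and y of drilled_tag in the frame of tray_in between -0.073 and 0.073 m and x of drilled_square in the frame of tray_in between -0.105 and 0.105 m and y of drilled_square in the frame of tray_in between -0.073 and 0.073 m and x of drilled_coin in the frame of tray_in between -0.105 and 0.105 m and y of drilled_coin in the frame of tray_in between -0.073 and 0.073 m); the robot touches nothing.
It fails at once if something else on the bench (cone, brush, cup, glue bottle, offcut or pencil) is shifted by more than 5 cm (distance of any of cone_a, cone_b, brush, cup, glue, offcut, pencil from where it was at the start of the episode above 0.05 m).
Of fresh_disc, fresh_tag, fresh_square, fresh_coin only 3 to 4 are there at a start; the rules pass over those that are not, and their reading is None.
Of drilled_disc, drilled_tag, drilled_square, drilled_coin only 2 to 3 are there at a start; the rules pass over those that are not, and their reading is None.
At some moment in a run one of fresh_disc, fresh_tag, fresh_square, fresh_coin may be knocked a few centimetres aside while the robot is not near it.
Once in a run the grip may slacken for a moment while it holds something.
It also fails if it takes over 208 s, if anything falls off the work surface, if the arm or the gripper's body presses on something with over 40 N, if the wrist force passes 120 N, or if a joint passes its speed limit or range.

## Working session

There is one attempt and no reset: what is moved stays moved. The work goes in short steps, Python scripts to look and compute and a tool call to move; the robot and the scene stay as the last step left them, time stands still between calls to the robot, and variables do not carry over. Pictures are saved under pics/ and viewed, at most 14 in all, crops included, and the job is handed in when it is done.

Besides the shell and the picture viewer there is one more tool, called as a command line: name --argument value ..., lists and objects as JSON in quotes. move_arm: Moves the arm, as the interface text tells. Its arguments: {"type":"object","properties":{"motion":{"type":"string"}},"required":["motion"]}

```bash
mkdir -p pics; ls; cat > h.py <<'E'
import numpy as np,cv2
from workcell import env,cams,order
def save(n,f,crop=None,s=1):
    im=cams.grab_frame(n)
    o=im if crop is None else im[crop[1]:crop[3],crop[0]:crop[2]]
    o=cv2.resize(o,None,fx=s,fy=s,interpolation=cv2.INTER_CUBIC) if s!=1 else o
    cv2.imwrite('pics/'+f,o[:,:,::-1]); return im
def ray(n,uv,cal=None):
    c=cal or cams.calibration(n); f=192/np.tan(np.radians(c['vfov'])/2)
    d=np.array([uv[0]-c['cx'],uv[1]-c['cy']],float)
    if n=='wrist':
        r=np.hypot(*d); t=r/f; k=np.sin(t)/max(r,1e-9); v=np.array([d[0]*k,-d[1]*k,-np.cos(t)])
    else: v=np.array([d[0]/f,-d[1]/f,-1])
    R=np.array(c['rotation'])
    if R.shape!=(3,3):
        from scipy.spatial.transform import Rotation as Ro
        R=Ro.from_quat(R.ravel()).as_matrix()
    return np.array(c['position']),R@v
def at(n,uv,z,cal=None):
    p,d=ray(n,uv,cal); return p+d*(z-p[2])/d[2]
def proj(n,P,cal=None):
    c=cal or cams.calibration(n); f=192/np.tan(np.radians(c['vfov'])/2)
    R=np.array(c['rotation'])
    if R.shape!=(3,3):
        from scipy.spatial.transform import Rotation as Ro
        R=Ro.from_quat(R.ravel()).as_matrix()
    q=R.T@(np.array(P)-c['position']); x,y,z=q[0],-q[1],-q[2]
    if n=='wrist':
        r=np.hypot(x,y); t=np.arctan2(r,z); return np.array([c['cx']+f*t*x/r,c['cy']+f*t*y/r])
    return np.array([c['cx']+f*x/z,c['cy']+f*y/z])
E
python3 - <<'E'
from h import *
for n in('scene','side','wrist'):
    save(n,n+'0.png',s=1.5); c=cams.calibration(n); print(n,c)
print(env.state())
E
```

```text
pics
scene {'vfov': 43.28567988347406, 'cx': 253.98244455060077, 'cy': 185.82318831925315, 'position': array([1.27318017, 0.44302834, 1.00273963]), 'rotation': array([0.17853533, 0.32126974, 0.80740315, 0.4615312 ])}
side {'vfov': 42.042580999318815, 'cx': 255.6898776987813, 'cy': 184.8081412139212, 'position': array([ 0.05089334, -0.77500563,  1.07902656]), 'rotation': array([ 0.35754377, -0.10128346, -0.26897256,  0.88857069])}
wrist {'vfov': 65.70646984690485, 'cx': 258.48180699574294, 'cy': 190.05306434594982, 'position': array([0.10318426, 0.54411419, 0.37388209]), 'rotation': array([-0.10989957, -0.07874203,  0.58400274,  0.80041401])}
{'clock': 0.15, 'qpos': array([ 1.17538562e+00,  3.51114290e-01,  1.65222201e+00, -4.94309595e-05,
        1.13909695e+00, -8.46056004e-02]), 'qvel': array([-0.00035231, -0.00271243, -0.00305953,  0.00132499, -0.00181878,
        0.00131287]), 'joint_torque': array([ 1.28088127e-04, -5.06248283e+01, -2.91501063e+01, -1.09573650e-04,
        3.42189276e-03,  2.01349269e-05]), 'tool_pos': array([0.16811208, 0.52345846, 0.25590202]), 'tcp_rot': array([ 1.54767575e-01,  9.87950819e-01, -4.13584682e-04, -7.81087115e-05]), 'force': array([-0.41557212, -0.49769781, -0.35458978]), 'wrist_torque': array([-0.05575828,  0.01256008, -0.00217576]), 'gripper_force': 0.0, 'grip_width': 0.08536216034201874}
```

View pics/scene0.png

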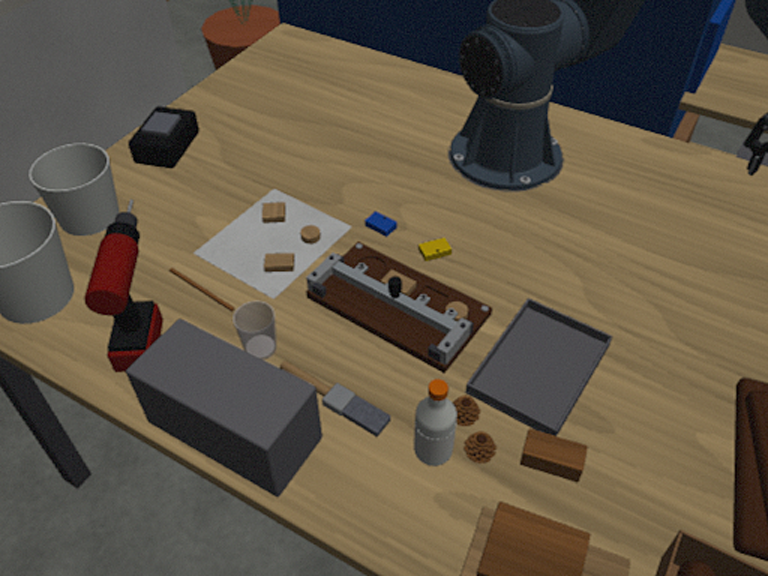

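View pics/side0.png

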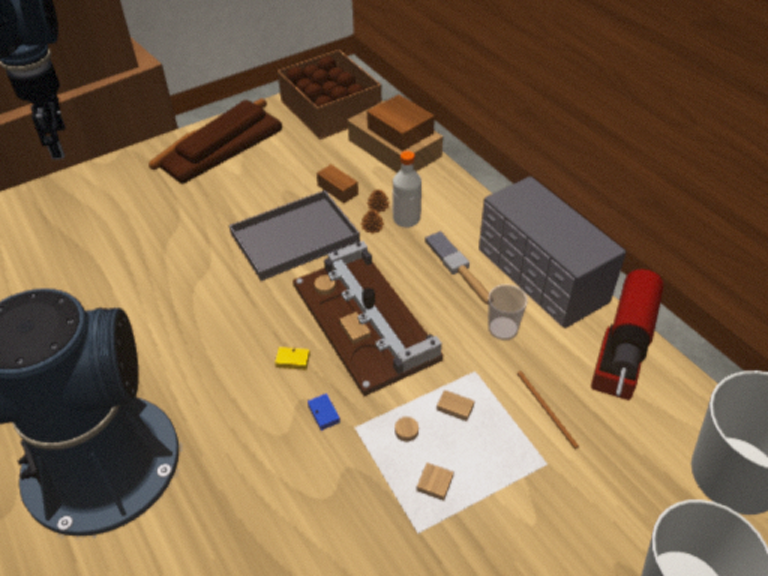

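```bash
python3 - <<'E'
from h import *
for n in('scene','side'):
  for k,z in [('fresh_disc',.008),('fresh_tag',.008),('fresh_square',.008),('fresh_coin',.008),('drilled_disc',.02),('drilled_tag',.02),('drilled_square',.02),('drilled_coin',.02),('jig',.02),('bar_knob',.064),('tray_in',.013)]:
    for r in cams.silhouettes(k,n)[:3]:
        print(n,k,round(r['p'],2),np.round(r['location']),r['region'].sum(),at(n,r['location'],z)[:2].round(3))
E
```

```text
scene fresh_tag 0.57 [188. 173.] 244 [ 0.527 -0.231]
scene fresh_tag 0.17 [265. 196.] 1106 [0.494 0.008]
scene fresh_square 0.54 [181. 141.] 162 [ 0.428 -0.331]
scene drilled_tag 0.73 [292. 165.] 238 [0.359 0.019]
scene drilled_tag 0.7 [256. 145.] 196 [ 0.336 -0.114]
scene drilled_tag 0.66 [264. 200.] 5463 [0.517 0.017]
scene drilled_square 0.54 [359. 245.] 5184 [0.529 0.295]
scene drilled_coin 0.46 [304. 206.] 92 [0.48 0.12]
scene drilled_coin 0.35 [231. 265.] 938 [0.74  0.052]
scene bar_knob 0.61 [263. 198.] 1207 [0.546 0.031]
scene tray_in 0.9 [362. 243.] 5119 [0.513 0.298]
scene tray_in 0.59 [208. 155.] 131 [ 0.441 -0.22 ]
scene tray_in 0.41 [265. 201.] 5318 [0.512 0.018]
side fresh_disc 0.58 [376. 285.] 96 [ 0.659 -0.37 ]
side fresh_tag 0.87 [306. 271.] 333 [ 0.542 -0.238]
side fresh_tag 0.57 [244. 205.] 843 [0.529 0.037]
side fresh_square 0.87 [286. 318.] 439 [ 0.422 -0.319]
side fresh_coin 0.63 [266. 286.] 202 [ 0.433 -0.219]
side drilled_tag 0.82 [213. 274.] 307 [ 0.337 -0.124]
side drilled_tag 0.73 [195. 240.] 300 [ 0.35  -0.005]
side drilled_tag 0.52 [236. 220.] 271 [ 0.478 -0.008]
side drilled_square 0.31 [247. 217.] 5092 [ 0.508 -0.016]
side jig 0.63 [242. 216.] 4945 [ 0.498 -0.003]
side jig 0.52 [267. 286.] 194 [ 0.428 -0.227]
side jig 0.2 [286. 320.] 394 [ 0.416 -0.326]
side bar_knob 0.82 [244. 204.] 845 [ 0.506 -0.003]
side tray_in 0.62 [199. 155.] 3090 [0.523 0.288]
side tray_in 0.42 [245. 200.] 773 [0.54  0.047]
side tray_in 0.23 [303. 270.] 340 [ 0.533 -0.236]
```

Scene picture (1.5x): the paper holds a square (273,211), a coin (310,234) and a tag (279,262). The jig centre is at about (398,300), with a piece by the knob at (400,280) and a round one at (456,310). The tray is at (540,365). The look-alikes are the blue piece (381,222) and the yellow one (435,248), which lie on the bench and aren't wanted.

```bash
python3 - <<'E'
from h import *
from scipy.spatial.transform import Rotation as Ro
print(env.tips_ahead)
a=[at('side',np.array(p)/1.5,.018) for p in [(294,283),(367,392),(441,357)]]
print(np.round(a,3)); d=a[0]-a[1]; print(np.degrees(np.arctan2(d[1],d[0])),np.linalg.norm(d))
a=[at('scene',np.array(p)/1.5,.018) for p in [(355,243),(308,293),(447,365),(491,312)]]
print(np.round(a,3)); d=a[2]-a[1]; print(np.degrees(np.arctan2(d[1],d[0])),np.linalg.norm(d))
c=cams.calibration('wrist');s=env.state();print(Ro.from_quat(c['rotation']).as_matrix()[:,2]); T=Ro.from_quat(s['tcp_rot']).as_matrix();print(T); print(T.T@(c['position']-s['tool_pos']), T.T@Ro.from_quat(c['rotation']).as_matrix())
t=[at('scene',np.array(p)/1.5,.026) for p in [(528,301),(611,337),(553,430),(469,388)]];print(np.round(t,3),np.mean(t,0))
E
```

```text
0.025
[[ 0.444  0.161  0.018]
 [ 0.424 -0.134  0.018]
 [ 0.574 -0.144  0.018]]
86.20680982876051 0.2954911370060578
[[ 0.427 -0.127  0.018]
 [ 0.582 -0.132  0.018]
 [ 0.598  0.162  0.018]
 [ 0.455  0.176  0.018]]
86.7908738743198 0.2935814706389837
[-0.25473777  0.08318623  0.96342551]
[[-9.52090890e-01  3.05815198e-01 -4.72655744e-05]
 [ 3.05815200e-01  9.52090890e-01 -3.71407476e-05]
 [ 3.36429177e-05 -4.98158985e-05 -9.99999998e-01]]
[ 0.06812528 -0.0002656  -0.11800107] [[ 3.50466990e-04  9.63417309e-01  2.68005533e-01]
 [ 9.99998965e-01 -7.11552058e-04  1.25017919e-03]
 [ 1.39514416e-03  2.68004818e-01 -9.63416562e-01]]
[[0.405 0.224 0.026]
 [0.41  0.379 0.026]
 [0.631 0.361 0.026]
 [0.627 0.215 0.026]] [0.51823939 0.29476762 0.026     ]
```

move_arm --motion "1 0.06 -0.06 0 0 0 -10;1 0.1 -0.12 0 0 0 -20;1 0.14 -0.18 0 0 0 -29;1 0.17 -0.23 0 0 0 -38;1 0.17 -0.24 0 0 0 -38"

```text
clock: 1.88
tool_pos: [0.3392, 0.2817, 0.2565]
tcp_rot: [0.469, 0.883, 0.0, 0.0]
force: [0.3, -0.3, 0.2]
grip_width: 0.0854
gripper_force: 0.0
```

move_arm --motion "1 0.04 -0.05 0 0 0 -10;1 0.08 -0.1 0 0 0 -20;1 0.12 -0.15 0 0 0 -29;1 0.16 -0.2 0 0 0 -37.7;1 0.162 -0.237 0 0 0 -37.7"

```text
clock: 2.5
tool_pos: [0.5017, 0.0445, 0.2562]
tcp_rot: [0.73, 0.684, 0.0, 0.0]
force: [-0.2, -0.3, -0.9]
grip_width: 0.0854
gripper_force: 0.0
```

```bash
python3 - <<'E'
from h import *
print(env.state()['clock'],env.state()['tool_pos'],env.state()['tcp_rot'])
c=cams.calibration('wrist'); save('wrist','w1.png',s=1.5)
for k,z in [('drilled_disc',.028),('drilled_tag',.028),('drilled_square',.028),('drilled_coin',.028),('bar_knob',.064),('fresh_tag',.016),('fresh_square',.016),('fresh_coin',.016),('fresh_disc',.016)]:
    for r in cams.silhouettes(k,'wrist')[:3]:
        print(k,round(r['p'],2),np.round(r['location']),r['region'].sum(),at('wrist',r['location'],z,c)[:2].round(3))
E
```

```text
2.5 [0.50174973 0.04445262 0.2561745 ] [7.29541595e-01 6.83936374e-01 1.97456335e-04 2.40527689e-04]
drilled_tag 0.87 [151. 199.] 1199 [0.362 0.012]
drilled_tag 0.81 [245. 202.] 1244 [0.482 0.002]
drilled_tag 0.62 [169. 292.] 143 [ 0.36  -0.129]
drilled_square 0.56 [278. 182.] 4543 [0.524 0.024]
drilled_coin 0.83 [243. 104.] 794 [0.489 0.118]
bar_knob 0.75 [277. 175.] 4901 [0.521 0.041]
```

View pics/w1.png

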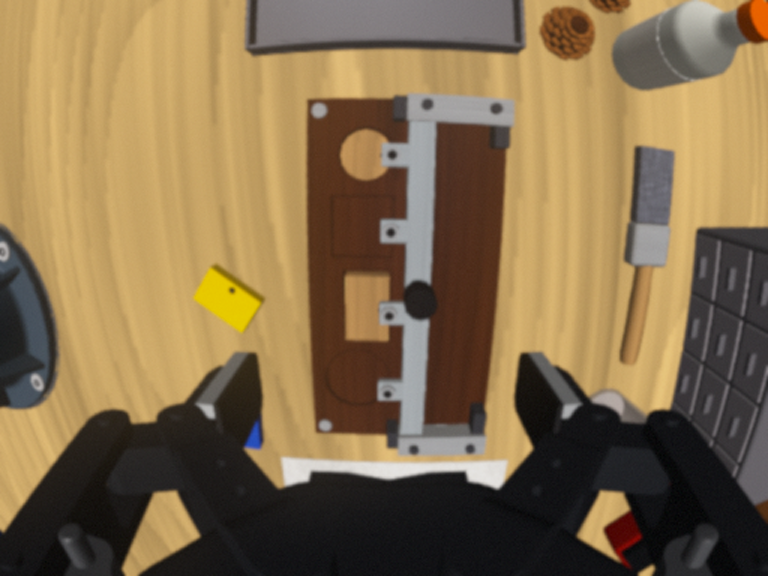

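Wrist view (1.5x): the drilled tag is at (367,306) and the drilled coin at (364,155). The square pocket (362,226) and disc pocket (358,377) are empty, and the knob is at (420,299). The yellow tag at (228,298) and blue at (253,430) are decoys on the bench. I choose the two wooden pieces under the bar.

```bash
python3 - <<'E'
from h import *
W=lambda p,z:at('wrist',np.array(p)/1.5,z)[:2].round(4)
a,b=W((307,99),.018),W((317,434),.018)
d=a-b;print('front edge',a,b,np.degrees(np.arctan2(d[1],d[0])),np.hypot(*d))
for n,p,z in [('screwL',(319,110),.02),('screwR',(325,425),.02),('knobtop',(420,299),.077),('coin',(364,155),.028),('tag',(367,306),.028),('sqA',(332,195),.018),('sqB',(330,257),.018),('disc l',(327,377),.018),('tray',(248,50),.026),('tray',(523,47),.026)]: print(n,W(p,z))
E
```

```text
front edge [0.443  0.1722] [ 0.4208 -0.1292] 85.78741366799551 0.3022164787035942
screwL [0.4524 0.1619]
screwR [ 0.4304 -0.1175]
knobtop [0.5207 0.0205]
coin [0.4859 0.1227]
tag [0.4799 0.0016]
sqA [0.4577 0.0928]
sqB [0.4519 0.0422]
disc l [ 0.4381 -0.0669]
tray [0.3984 0.2184]
tray [0.6169 0.2075]
```

move_arm --motion "1 0.019 -0.023 -0.06 0 0 -0.5;1 0.019 -0.023 -0.12 0 0 -0.5;1 0.019 -0.023 -0.172 0 0 -0.5;0.1 0.019 -0.023 -0.172 0 0 -0.5;0.1 0.019 -0.023 -0.172 0 0 -0.5"

```text
clock: 3.62
tool_pos: [0.5202, 0.0239, 0.0862]
tcp_rot: [0.731, 0.682, 0.001, 0.001]
force: [0.8, 0.3, 0.6]
grip_width: 0.0515
gripper_force: 0.0
```

move_arm --motion "0.1 0 0 0 0 0 0;0.1 0 0 0 0 0 0"

```text
clock: 3.88
tool_pos: [0.5215, 0.0237, 0.0869]
tcp_rot: [0.731, 0.682, 0.002, 0.002]
force: [1.7, 1.1, 10.4]
grip_width: 0.0212
gripper_force: 58.3
```

move_arm --motion "0.1 0.01 -0.001 0.001 0 0 0;0.1 0.02 -0.0015 0.001 0 0 0;0.1 0.03 -0.002 0.001 0 0 0;0.1 0.036 -0.0026 0.001 0 0 0;0.1 0.036 -0.0026 0.001 0 0 0"

```text
clock: 4.5
tool_pos: [0.557, 0.0208, 0.0869]
tcp_rot: [0.731, 0.682, 0.001, 0.002]
force: [1.4, -1.0, 5.0]
grip_width: 0.0212
gripper_force: 59.1
```

move_arm --motion "0.1 0.003 0 0 0 0 0;0.1 0.005 -0.0004 0 0 0 0;0.1 0.005 -0.0004 0 0 0 0"

```text
clock: 4.88
tool_pos: [0.5614, 0.0204, 0.0869]
tcp_rot: [0.731, 0.682, 0.001, 0.001]
force: [-1.0, -1.6, 7.2]
grip_width: 0.0212
gripper_force: 59.3
```

move_arm --motion "0.1 0.002 0 0 0 0 0;0.1 0.003 -0.0002 0 0 0 0;0.1 0.003 -0.0002 0 0 0 0"

```text
clock: 5.25
tool_pos: [0.5642, 0.0201, 0.0869]
tcp_rot: [0.731, 0.682, 0.001, 0.001]
force: [-1.7, -0.9, 7.4]
grip_width: 0.0216
gripper_force: 59.3
```

move_arm --motion "0.1 0.002 0 0 0 0 0;0.1 0.003 -0.0002 0 0 0 0;0.1 0.003 -0.0002 0 0 0 0"

```text
clock: 5.62
tool_pos: [0.5665, 0.02, 0.0869]
tcp_rot: [0.731, 0.682, 0.0, 0.0]
force: [-5.6, -2.0, 10.8]
grip_width: 0.0211
gripper_force: 59.6
```

move_arm --motion "0.1 0.001 0 0 0 0 0;0.1 0.002 0 0 0 0 0;0.1 0.002 0 0 0 0 0"

```text
clock: 6.0
tool_pos: [0.5668, 0.02, 0.0868]
tcp_rot: [0.731, 0.682, -0.002, -0.001]
force: [-15.6, -1.7, 21.3]
grip_width: 0.0212
gripper_force: 60.5
```

move_arm --motion "0.1 -0.003 0 0 0 0 0;0.6 -0.003 0 0 0 0 0;0.6 -0.003 0 0 0 0 0;0.6 -0.003 0 0.06 0 0 0;0.6 -0.04 0.03 0.1 0 0 0"

```text
clock: 6.62
tool_pos: [0.5297, 0.0496, 0.1874]
tcp_rot: [0.732, 0.681, 0.001, 0.001]
force: [0.1, 1.3, 0.2]
grip_width: 0.0515
gripper_force: 0.0
```

move_arm --motion "0.7 -0.05 0.03 0.01 0 0 0.2;0.7 -0.05 0.03 0.01 0 0 0.2"

```text
clock: 6.88
tool_pos: [0.476, 0.0817, 0.1963]
tcp_rot: [0.729, 0.684, 0.0, -0.0]
force: [1.0, 0.7, -0.3]
grip_width: 0.06
gripper_force: 0.0
```

```bash
cat > look.py <<'E'
from h import *
def look(names,z,f=None):
    s=env.state();c=cams.calibration('wrist'); im=save('wrist',f or 'tmp.png',s=1.5)
    print(s['clock'],s['tool_pos'].round(4),s['tcp_rot'].round(4))
    for k in names:
        for r in cams.silhouettes(k,'wrist')[:3]:
            m=r['region'].astype(np.uint8); cs,_=cv2.findContours(m,cv2.RETR_EXTERNAL,cv2.CHAIN_APPROX_NONE)
            if not cs: continue
            cn=max(cs,key=cv2.contourArea)[:,0]
            P=np.array([at('wrist',q,z,c)[:2] for q in cn])
            (cx,cy),(w,h),a=cv2.minAreaRect((P*1000).astype(np.float32))
            print(k,round(r['p'],2),np.round(r['location']),'rect c',round(cx,1),round(cy,1),'wh',round(w,1),round(h,1),'ang',round(a,1))
    return im,c
E
python3 - <<'E'
from look import *
look(['drilled_tag','drilled_coin','tray_in','bar_knob'],.028,'w2.png')
E
```

```text
6.875 [0.476  0.0817 0.1963] [ 7.294e-01  6.841e-01  2.000e-04 -0.000e+00]
drilled_tag 0.75 [270. 248.] rect c 481.5 -0.3 wh 61.5 35.6 ang 84.2
drilled_tag 0.59 [155. 236.] rect c 357.1 20.8 wh 44.8 40.4 ang 47.5
drilled_coin 0.68 [271. 142.] rect c 489.3 120.4 wh 39.0 38.7 ang 86.5
tray_in 0.74 [283.  27.] rect c 511.7 234.1 wh 66.4 226.5 ang 88.5
bar_knob 0.58 [354. 183.] rect c 566.4 56.6 wh 53.0 164.2 ang 2.5
```

View pics/w2.png

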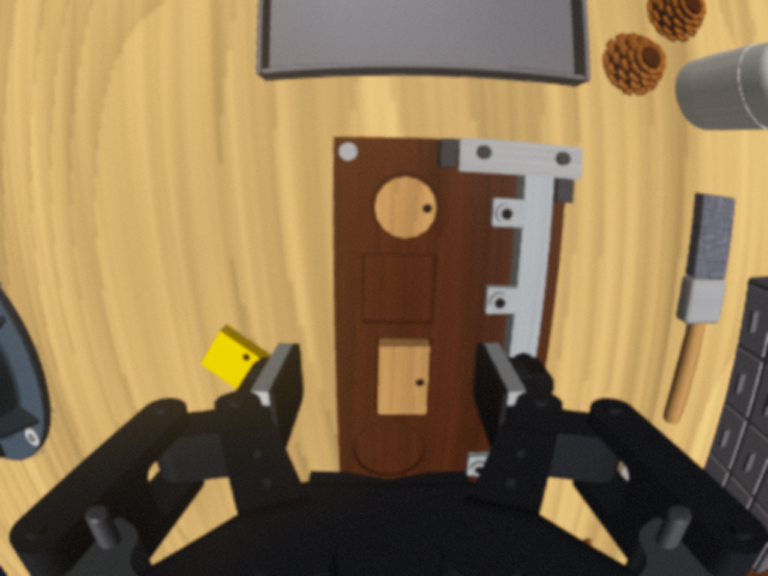

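Wrist view (1.5x): the bar is at the rear. The drilled coin is at (405,207) and the drilled tag at (404,376), both free, and the tray's near wall runs at row 75. I'll pick the coin first.

move_arm --motion "0.7 0.013 0.0387 -0.05 0 0 0;0.7 0.013 0.0387 -0.11 0 0 0;0.7 0.013 0.0387 -0.14 0 0 0;0.7 0.013 0.0387 -0.153 0 0 0;0.7 0.013 0.0387 -0.153 0 0 0"

```text
clock: 7.75
tool_pos: [0.4914, 0.1187, 0.042]
tcp_rot: [0.73, 0.683, -0.0, -0.0]
force: [0.2, -0.2, -0.3]
grip_width: 0.06
gripper_force: 0.0
```

move_arm --motion "0.3 0 0 0 0 0 0;0.3 0 0 0 0 0 0;0.3 0 0 0 0 0 0;0.3 0 0 0 0 0 0"

```text
clock: 8.25
tool_pos: [0.4914, 0.1189, 0.0438]
tcp_rot: [0.73, 0.683, 0.0, 0.0]
force: [-3.4, 0.1, 5.9]
grip_width: 0.0371
gripper_force: 59.3
```

move_arm --motion "0.3 0 0 0.02 0 0 0;0.3 0 0 0.07 0 0 0;0.3 -0.005 0.055 0.08 0 0 0;0.3 -0.01 0.11 0.08 0 0 0;0.3 -0.016 0.165 0.08 0 0 0"

```text
clock: 8.88
tool_pos: [0.4755, 0.2858, 0.1241]
tcp_rot: [0.73, 0.683, 0.001, 0.0]
force: [0.9, 0.1, -0.5]
grip_width: 0.0374
gripper_force: 60.3
```

move_arm --motion "0.3 0 0.01 -0.03 0 0 0;0.3 0 0.01 -0.07 0 0 0;0.3 0 0.01 -0.085 0 0 0;0.3 0 0.01 -0.086 0 0 0;0.3 0 0.01 -0.086 0 0 0"

```text
clock: 9.5
tool_pos: [0.476, 0.2941, 0.0377]
tcp_rot: [0.73, 0.683, 0.001, 0.0]
force: [-0.4, 0.8, 0.4]
grip_width: 0.0367
gripper_force: 70.5
```

move_arm --motion "0.3 0 0 -0.001 0 0 0;0.65 0 0 -0.001 0 0 0;0.65 0 0 -0.001 0 0 0;0.65 0 0 0.05 0 0 0;0.65 0 -0.04 0.09 0 0 0"

```text
clock: 10.12
tool_pos: [0.4754, 0.2549, 0.1279]
tcp_rot: [0.729, 0.684, 0.001, 0.0]
force: [0.6, -1.6, 0.8]
grip_width: 0.0552
gripper_force: 0.0
```

move_arm --motion "0.6 0 -0.06 0 0 0 0;0.6 0.002 -0.12 0 0 0 0;0.6 0.004 -0.18 0 0 0 0;0.6 0.007 -0.24 0 0 0 0;0.6 0.0075 -0.257 -0.02 0 0 0"

```text
clock: 10.75
tool_pos: [0.4836, -0.0059, 0.1072]
tcp_rot: [0.731, 0.682, 0.001, 0.001]
force: [-0.1, -0.1, -0.2]
grip_width: 0.051
gripper_force: 0.0
```

```bash
python3 - <<'E'
from look import *
look(['drilled_tag'],.028,'w3.png')
E
```

```text
10.75 [ 0.4836 -0.0059  0.1072] [0.7313 0.6821 0.001  0.0013]
drilled_tag 0.85 [252. 195.] rect c 480.9 -1.6 wh 57.6 35.6 ang 85.0
drilled_tag 0.71 [103. 195.] rect c 366.1 12.4 wh 41.1 55.3 ang 50.4
drilled_tag 0.54 [142. 333.] rect c 368.4 -126.3 wh 34.6 12.8 ang 46.8
```

move_arm --motion "0.6 -0.0025 0.003 -0.04 0 0 0;0.6 -0.0025 0.003 -0.06 0 0 0;0.6 -0.0025 0.003 -0.065 0 0 0;0.6 -0.0025 0.003 -0.065 0 0 0;0.3 -0.0025 0.003 -0.065 0 0 0"

```text
clock: 11.48
tool_pos: [0.4808, 0.0001, 0.0424]
tcp_rot: [0.73, 0.683, 0.001, 0.001]
force: [-8.0, 2.0, 46.1]
grip_width: 0.0347
gripper_force: 47.8
```

move_arm --motion "0.25 0 0 0 0 0 0;0.25 0 0 0 0 0 0;0.25 0 0 0 0 0 0"

```text
clock: 11.85
tool_pos: [0.4808, 0.0001, 0.0426]
tcp_rot: [0.73, 0.683, 0.001, 0.001]
force: [-2.3, 1.6, 6.9]
grip_width: 0.0344
gripper_force: 60.1
```

move_arm --motion "0.25 0 0 0.02 0 0 0;0.25 0 0.01 0.07 0 0 0;0.25 0.01 0.065 0.085 0 0 0;0.25 0.03 0.12 0.085 0 0 0;0.25 0.05 0.175 0.085 0 0 0"

```text
clock: 12.48
tool_pos: [0.5309, 0.1769, 0.1277]
tcp_rot: [0.73, 0.683, 0.001, 0.001]
force: [0.2, -1.2, -0.0]
grip_width: 0.0341
gripper_force: 60.7
```

move_arm --motion "0.25 0.02 0.055 0 0 0 0;0.25 0.029 0.11 0 0 0 0;0.25 0.029 0.118 -0.05 0 0 0;0.25 0.029 0.118 -0.09 0 0 0;0.25 0.029 0.118 -0.092 0 0 0"

```text
clock: 13.1
tool_pos: [0.5583, 0.2928, 0.0331]
tcp_rot: [0.73, 0.683, -0.001, -0.001]
force: [0.3, -0.1, 0.5]
grip_width: 0.0342
gripper_force: 71.2
```

move_arm --motion "0.25 0 0 0 0 0 0;0.6 0 0 0 0 0 0;0.6 0 0 0 0 0 0;0.6 0 0 0.06 0 0 0;0.6 -0.03 0 0.12 0 0 0"

```text
clock: 13.72
tool_pos: [0.5319, 0.2927, 0.1522]
tcp_rot: [0.731, 0.683, 0.001, 0.0]
force: [0.2, 1.0, 0.9]
grip_width: 0.0515
gripper_force: 0.0
```

```bash
python3 - <<'E'
from look import *
look(['drilled_tag','drilled_coin','tray_in'],.02,'w4.png')
E
```

```text
13.725 [0.5319 0.2927 0.1522] [7.306e-01 6.828e-01 7.000e-04 3.000e-04]
drilled_tag 0.73 [289. 184.] rect c 558.8 291.7 wh 56.6 36.1 ang 85.8
drilled_coin 0.67 [200. 189.] rect c 476.8 297.1 wh 42.5 39.2 ang 39.7
tray_in 0.74 [241. 172.] rect c 513.8 289.2 wh 164.4 230.7 ang 86.9
tray_in 0.25 [195. 187.] rect c 477.0 297.3 wh 41.8 39.1 ang 38.5
```

View pics/w4.png

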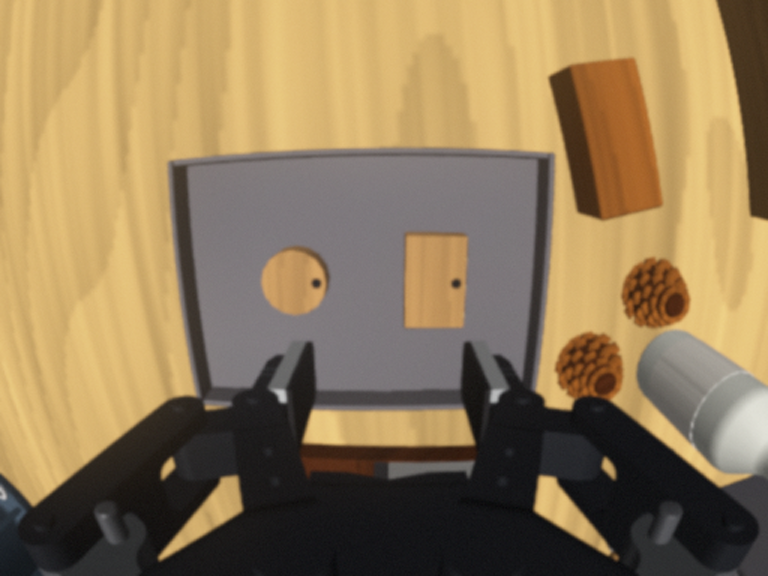

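Tray view (1.5x): the coin at (294,282) and the tag at (436,281) lie flat, side by side. Next is the paper.

move_arm --motion "0.7 -0.01 -0.06 0.01 0 0 0;0.7 -0.01 -0.12 0.03 0 0 0;0.7 -0.02 -0.18 0.05 0 0 0;0.7 -0.03 -0.235 0.06 0 0 0;0.7 -0.03 -0.295 0.07 0 0 0"

```text
clock: 14.55
tool_pos: [0.5004, -0.0039, 0.2196]
tcp_rot: [0.73, 0.683, -0.001, -0.001]
force: [1.1, -0.2, 0.2]
grip_width: 0.0598
gripper_force: 0.0
```

move_arm --motion "0.7 -0.01 -0.06 0 0 0 0;0.7 -0.02 -0.12 0 0 0 0;0.7 -0.03 -0.18 0 0 0 0;0.7 -0.04 -0.225 0 0 0 0;0.7 -0.04 -0.225 0 0 0 0"

```text
clock: 15.18
tool_pos: [0.4603, -0.2296, 0.2189]
tcp_rot: [0.732, 0.682, -0.0, -0.001]
force: [0.0, -0.2, -0.4]
grip_width: 0.0597
gripper_force: 0.0
```

```bash
python3 - <<'E'
from look import *
look(['fresh_tag','fresh_square','fresh_coin','fresh_disc'],.016,'w5.png')
E
```

```text
15.175 [ 0.4603 -0.2296  0.2189] [ 7.315e-01  6.818e-01 -4.000e-04 -9.000e-04]
fresh_tag 0.65 [325. 174.] rect c 536.3 -233.4 wh 36.9 59.7 ang 32.0
fresh_square 0.79 [238. 254.] rect c 425.7 -326.8 wh 51.2 51.1 ang 33.7
fresh_coin 0.55 [240. 172.] rect c 442.5 -226.6 wh 39.7 41.0 ang 40.5
```

View pics/w5.png

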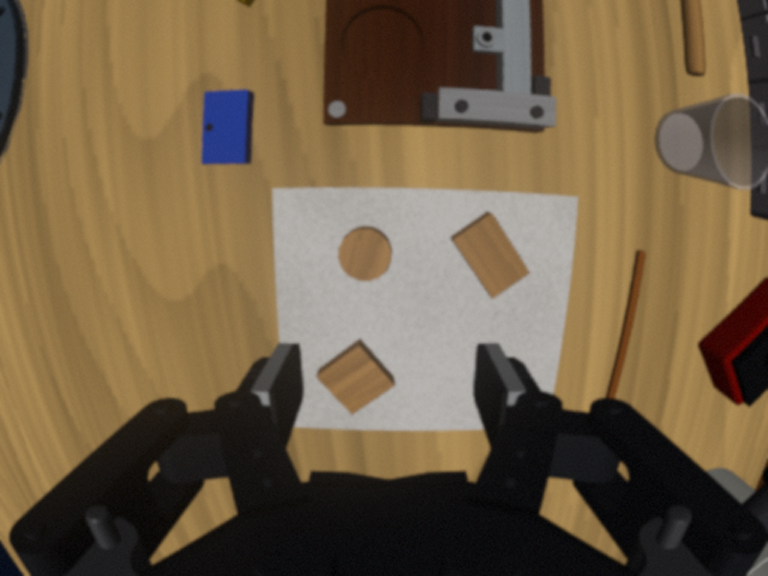

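Paper view (1.5x): coin (365,254), tag (490,254, turned about 32°) and square (355,376, about 34°). There is no fresh disc. The blue tag at (228,127) is off the paper. I'll take the coin first.

move_arm --motion "0.7 -0.0175 0.002 -0.06 0 0 -0.5;0.7 -0.0175 0.002 -0.11 0 0 -0.5;0.7 -0.0175 0.002 -0.11 0 0 -0.5"

```text
clock: 15.8
tool_pos: [0.4424, -0.2234, 0.1079]
tcp_rot: [0.733, 0.68, -0.001, -0.003]
force: [-0.1, -0.3, 0.3]
grip_width: 0.0595
gripper_force: 0.0
```

```bash
python3 - <<'E'
from look import *
look(['fresh_coin'],.016,'w6.png')
E
```

```text
15.8 [ 0.4424 -0.2234  0.1079] [ 0.7328  0.6805 -0.0008 -0.003 ]
fresh_coin 0.78 [259. 205.] rect c 442.8 -225.4 wh 41.0 39.5 ang 58.8
fresh_coin 0.72 [332.  40.] rect c 512.4 -106.8 wh 185.6 73.9 ang 1.5
```

move_arm --motion "0.7 0.0005 -0.001 -0.04 0 0 0;0.7 0.0005 -0.001 -0.07 0 0 0;0.7 0.0005 -0.001 -0.0765 0 0 0;0.7 0.0005 -0.001 -0.0765 0 0 0;0.3 0.0005 -0.001 -0.0765 0 0 0"

```text
clock: 16.52
tool_pos: [0.4451, -0.2265, 0.0353]
tcp_rot: [0.733, 0.68, 0.0, 0.001]
force: [-0.1, -0.4, -0.4]
grip_width: 0.0433
gripper_force: 0.0
```

move_arm --motion "0.3 0 0 0 0 0 0;0.3 0 0 0 0 0 0;0.3 0 0 0 0 0 0"

```text
clock: 16.9
tool_pos: [0.4451, -0.2265, 0.0357]
tcp_rot: [0.733, 0.68, 0.0, 0.001]
force: [-3.4, 2.4, 14.7]
grip_width: 0.0363
gripper_force: 58.2
```

move_arm --motion "0.65 0 0 0 0 0 0;0.65 0 0 0 0 0 0;0.65 -0.002 0.0007 -0.0045 0 0 0;0.3 -0.002 0.0007 -0.0045 0 0 0;0.3 -0.002 0.0007 -0.0045 0 0 0"

```text
clock: 17.52
tool_pos: [0.442, -0.2252, 0.0292]
tcp_rot: [0.733, 0.68, -0.0, -0.0]
force: [-1.9, 0.9, 3.7]
grip_width: 0.0378
gripper_force: 59.8
```

move_arm --motion "0.3 0 0 0 0 0 0;0.3 0 0 0 0 0 0;0.3 0 0 0 0 0 0"

```text
clock: 17.9
tool_pos: [0.442, -0.2252, 0.0292]
tcp_rot: [0.733, 0.68, -0.0, -0.0]
force: [-3.4, 0.9, 6.2]
grip_width: 0.0373
gripper_force: 59.9
```

move_arm --motion "0.3 0 0 0.03 0 0 0;0.3 0 0.02 0.08 0 0 0;0.3 0.008 0.08 0.1 0 0 0;0.3 0.016 0.14 0.1 0 0 0;0.3 0.024 0.2 0.1 0 0 0"

```text
clock: 18.52
tool_pos: [0.4666, -0.0236, 0.1296]
tcp_rot: [0.733, 0.68, 0.001, 0.001]
force: [1.4, 0.4, -0.0]
grip_width: 0.0373
gripper_force: 60.2
```

move_arm --motion "0.3 0.008 0.06 0 0 0 0;0.3 0.016 0.12 0 0 0 0;0.3 0.024 0.1455 0 0 0 0.4;0.3 0.024 0.1455 0 0 0 0.4;0.3 0.024 0.1455 0 0 0 0.4"

```text
clock: 19.15
tool_pos: [0.49, 0.1195, 0.129]
tcp_rot: [0.731, 0.682, -0.0, -0.0]
force: [-0.1, 0.1, 0.2]
grip_width: 0.0377
gripper_force: 60.2
```

```bash
python3 - <<'E'
from look import *
look(['pocket_coin','jig'],.018,'w7.png')
E
```

```text
19.15 [0.49   0.1195 0.129 ] [ 7.309e-01  6.825e-01 -2.000e-04 -1.000e-04]
pocket_coin 0.92 [299. 192.] rect c 522.2 116.0 wh 121.2 176.0 ang 75.4
jig 0.73 [299. 188.] rect c 527.3 104.7 wh 120.6 175.8 ang 85.0
```

View pics/w7.png

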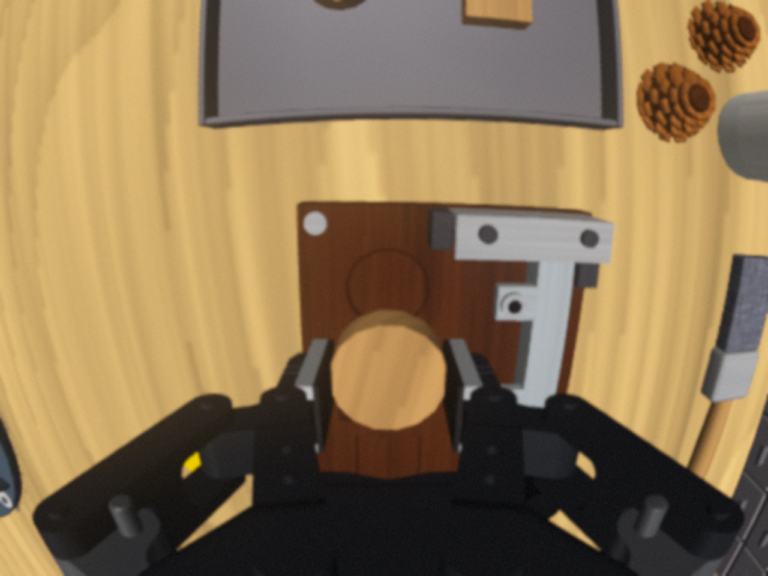

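Wrist view (1.5x): the held coin's top is at (388,370). The coin pocket's outline spans columns 347 to 428, with its top at row 248 and its middle near row 287.

```bash
python3 - <<'E'
from look import *
s=env.state();t=s['tool_pos']
W=lambda p,z:at('wrist',np.array(p)/1.5,z)[:2].round(4)
print(W((347,287),.018),W((428,287),.018),W((387.5,248),.018),W((387.5,287),.018))
zt=t[2]-.0132
print('held', W((331,370),zt),W((446,370),zt),W((388,430),zt), t)
im=cams.grab_frame('wrist')[150:240,190:300]; cv2.imwrite('pics/c7.png',cv2.resize(im,None,fx=6,fy=6,interpolation=cv2.INTER_CUBIC)[:,:,::-1])
E
```

```text
[0.4681 0.1232] [0.5114 0.1202] [0.4912 0.1428] [0.4898 0.1217]
held [0.4712 0.1224] [0.509  0.1198] [0.4883 0.0976] [0.49013087 0.11918784 0.12918581]
```

View pics/c7.png

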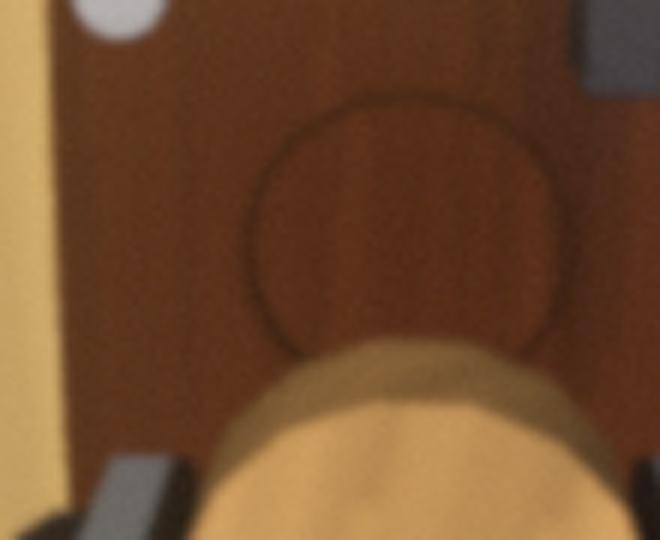

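```bash
python3 - <<'E'
from look import *
t=env.state()['tool_pos']
for z,p in [(t[2]-.0292,(258.7,206.3)),(t[2]-.0132,(258.7,216.5)),(t[2]-.0132,(258.7,287))]: print(at('wrist',p,z)[:2].round(4),t.round(4))
E
```

```text
[0.4911 0.1369] [0.4902 0.1193 0.1292]
[0.4911 0.1372] [0.4902 0.1193 0.1292]
[0.4884 0.0975] [0.4902 0.1193 0.1292]
```

move_arm --motion "0.3 0 0.0038 -0.05 0 0 0;0.3 0 0.0038 -0.075 0 0 0;0.3 0 0.0038 -0.08 0 0 0;0.3 0 0.0038 -0.085 0 0 0;0.3 0 0.0038 -0.0865 0 0 0"

```text
clock: 19.98
tool_pos: [0.4905, 0.1237, 0.0433]
tcp_rot: [0.731, 0.683, 0.0, 0.0]
force: [-2.0, -2.0, 1.5]
grip_width: 0.0374
gripper_force: 60.3
```

move_arm --motion "0.3 0 0 0 0 0 0"

```text
clock: 20.1
tool_pos: [0.4905, 0.1238, 0.0433]
tcp_rot: [0.731, 0.683, 0.0, 0.0]
force: [-1.4, -2.0, 0.5]
grip_width: 0.0374
gripper_force: 60.2
```

move_arm --motion "0.6 0 0 0 0 0 0;0.6 0 0 0 0 0 0;0.6 0 0 0.03 0 0 0;0.6 0 0 0.09 0 0 0;0.6 0 -0.06 0.1 0 0 0"

```text
clock: 20.72
tool_pos: [0.4922, 0.0655, 0.1463]
tcp_rot: [0.729, 0.684, 0.003, 0.002]
force: [2.1, -1.2, -1.0]
grip_width: 0.0518
gripper_force: 0.0
```

```bash
python3 - <<'E'
from look import *
im,c=look(['fresh_coin','drilled_coin'],.028,'w8.png')
W=lambda p,z:at('wrist',np.array(p)/1.5,z,c)[:2].round(4)
o=np.hstack([im[40:340,140:400]]);cv2.imwrite('pics/w8.png',cv2.resize(o,None,fx=2,fy=2)[:,:,::-1])
E
```

```text
20.725 [0.4922 0.0655 0.1463] [0.7292 0.6843 0.0028 0.0021]
fresh_coin 0.7 [250. 124.] rect c 490.2 121.5 wh 38.4 38.1 ang 86.1
fresh_coin 0.44 [283. 178.] rect c 520.1 48.2 wh 237.4 165.9 ang 85.1
fresh_coin 0.2 [480. 189.] rect c 726.0 25.5 wh 200.5 52.7 ang 87.9
```

View pics/w8.png

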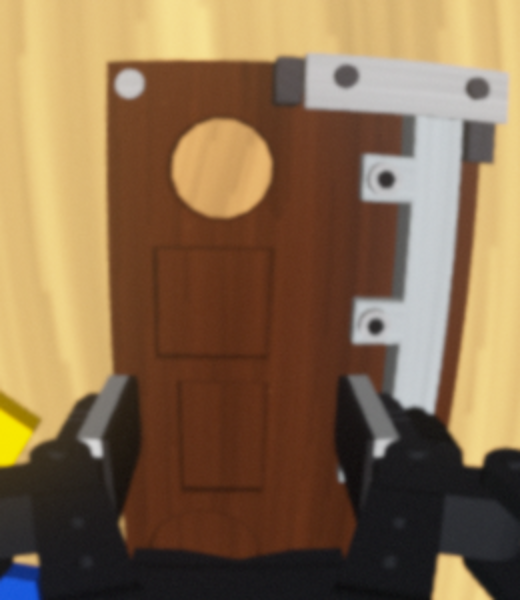

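Crop (2x): the coin sits at (222,168), flush with no side face showing. The square pocket has corners (155,247) to (269,356) and the tag pocket (178,380) to (265,490), both empty.

```bash
python3 - <<'E'
from look import *
W=lambda p:at('wrist',np.array(p)/2+[140,40],.018)[:2]
for q in ([(155,247),(271,247),(269,356),(155,355)],[(178,380),(267,381),(263,490),(182,489)],[(107,62),(128,545)]):
    P=np.array([W(p) for p in q]); print(P.round(4).tolist(),P.mean(0).round(4))
E
```

```text
[[0.4578, 0.0874], [0.5062, 0.0838], [0.5026, 0.0355], [0.4526, 0.0394]] [0.4798 0.0615]
[[0.4616, 0.0269], [0.5011, 0.0237], [0.4962, -0.0345], [0.457, -0.0313]] [ 0.479  -0.0038]
[[0.4446, 0.1664], [0.4244, -0.0661]] [0.4345 0.0501]
```

move_arm --motion "0.6 0.01 -0.06 0 0 0 8;0.6 0.02 -0.12 0 0 0 16;0.6 0.03 -0.18 0 0 0 24;0.6 0.04 -0.24 0 0 0 32;0.6 0.044 -0.298 -0.01 0 0 36"

```text
clock: 21.5
tool_pos: [0.5351, -0.2354, 0.1326]
tcp_rot: [0.482, 0.876, 0.0, 0.001]
force: [0.9, -0.2, -0.8]
grip_width: 0.0513
gripper_force: 0.0
```

move_arm --motion "0.6 0 0 -0.02 0 0 0;0.6 0 0 -0.025 0 0 0;0.6 0 0 -0.025 0 0 0"

```text
clock: 21.88
tool_pos: [0.5344, -0.233, 0.1075]
tcp_rot: [0.484, 0.875, 0.0, -0.0]
force: [0.3, 1.1, -0.1]
grip_width: 0.051
gripper_force: 0.0
```

```bash
python3 - <<'E'
from look import *
look(['fresh_tag','fresh_square'],.016,'w9.png')
E
```

```text
21.875 [ 0.5344 -0.233   0.1075] [ 4.836e-01  8.753e-01  0.000e+00 -5.000e-04]
fresh_tag 0.89 [262. 205.] rect c 536.5 -232.7 wh 36.6 58.1 ang 31.9
fresh_tag 0.66 [357.  41.] rect c 542.0 -100.3 wh 223.4 113.4 ang 39.5
fresh_tag 0.34 [406.  33.] rect c 554.7 -51.1 wh 109.0 45.3 ang 85.6
fresh_square 0.73 [ 99. 224.] rect c 427.9 -325.4 wh 54.9 50.7 ang 34.5
```

move_arm --motion "0.6 0.0024 -0.0006 -0.04 0 0 0;0.6 0.0024 -0.0006 -0.07 0 0 0;0.6 0.0024 -0.0006 -0.076 0 0 0;0.6 0.0024 -0.0006 -0.076 0 0 0;0.6 0.0024 -0.0006 -0.076 0 0 0"

```text
clock: 22.65
tool_pos: [0.5374, -0.2349, 0.0331]
tcp_rot: [0.484, 0.875, 0.0, 0.001]
force: [-0.0, -0.3, 0.5]
grip_width: 0.0513
gripper_force: 0.0
```

move_arm --motion "0.25 0 0 0 0 0 0;0.25 0 0 0 0 0 0;0.25 0 0 0 0 0 0;0.25 0 0 0 0 0 0"

```text
clock: 23.15
tool_pos: [0.5372, -0.235, 0.0331]
tcp_rot: [0.484, 0.875, 0.0, 0.001]
force: [-1.7, 1.3, 7.4]
grip_width: 0.0338
gripper_force: 60.0
```

move_arm --motion "0.25 0 0 0.03 0 0 0;0.25 0 0.01 0.08 0 0 -8;0.25 -0.015 0.07 0.096 0 0 -18;0.25 -0.03 0.13 0.096 0 0 -28;0.25 -0.045 0.19 0.096 0 0 -36.7"

```text
clock: 23.78
tool_pos: [0.4912, -0.0432, 0.1286]
tcp_rot: [0.737, 0.676, 0.001, 0.001]
force: [1.1, 0.6, 0.1]
grip_width: 0.0343
gripper_force: 60.1
```

move_arm --motion "0.25 -0.0115 0.041 0 0 0 0;0.25 -0.0115 0.041 0 0 0 0;0.25 -0.0115 0.041 0 0 0 0"

```text
clock: 24.15
tool_pos: [0.4806, -0.004, 0.1282]
tcp_rot: [0.735, 0.678, 0.0, 0.0]
force: [-0.2, -0.4, -0.3]
grip_width: 0.0343
gripper_force: 60.1
```

```bash
python3 - <<'E'
from look import *
s=env.state();print(s['tool_pos'],s['tcp_rot'],s['grip_width'])
im=cams.grab_frame('wrist')[120:320,140:390]; cv2.imwrite('pics/w10.png',cv2.resize(im,None,fx=3,fy=3,interpolation=cv2.INTER_CUBIC)[:,:,::-1])
E
```

```text
[ 0.48059531 -0.00400149  0.12817407] [7.34806688e-01 6.78276332e-01 3.26004251e-04 4.92590032e-04] 0.03432593925279541
```

View pics/w10.png

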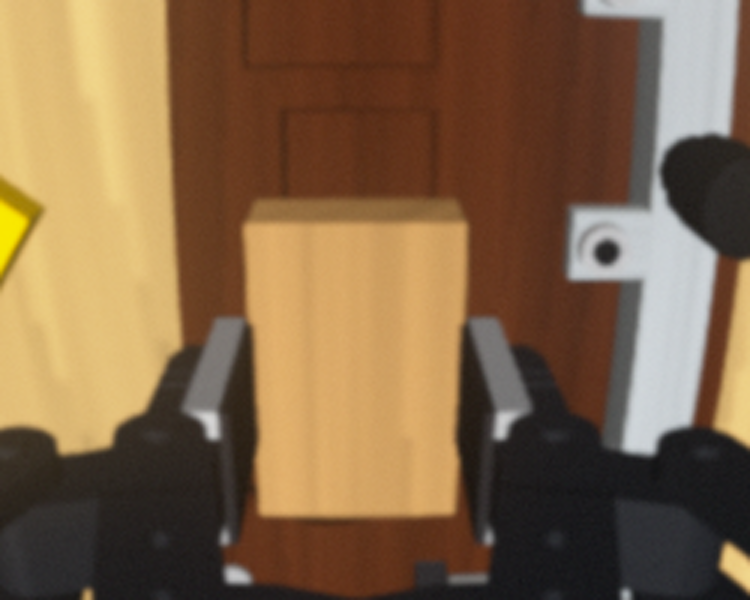

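Crop (3x): the held tag is square to the jaws, top corners (247,221), (467,221), (456,514), (260,514). The tag pocket's far corners are (285,109) and (437,109).

```bash
python3 - <<'E'
from look import *
t=env.state()['tool_pos']
W=lambda p,z:at('wrist',np.array(p)/3+[140,120],z)[:2]
P=np.array([W(p,t[2]-.0171) for p in [(247,221),(467,221),(456,514),(260,514)]])
d=P[1]-P[0];print(P.round(4).tolist(),P.mean(0),np.degrees(np.arctan2(d[1],d[0])))
Q=np.array([W(p,.018) for p in [(285,109),(437,109)]]);d=Q[1]-Q[0];a=np.arctan2(d[1],d[0])
print(Q.round(4).tolist(),np.degrees(a),Q.mean(0)+.0295*np.array([np.sin(a),-np.cos(a)]))
E
```

```text
[[0.4653, 0.025], [0.5001, 0.0222], [0.4963, -0.0335], [0.4606, -0.0306]] [ 0.48058793 -0.00423826] -4.632908648396879
[[0.4646, 0.0281], [0.5039, 0.0249]] -4.597251216131048 [ 0.48188285 -0.00292231]
```

move_arm --motion "0.25 0.0013 0.0013 -0.045 0 0 0;0.25 0.0013 0.0013 -0.072 0 0 0;0.25 0.0013 0.0013 -0.077 0 0 0;0.25 0.0013 0.0013 -0.081 0 0 0;0.25 0.0013 0.0013 -0.0825 0 0 0"

```text
clock: 24.82
tool_pos: [0.482, -0.0027, 0.0459]
tcp_rot: [0.735, 0.678, 0.0, 0.001]
force: [0.8, 0.3, -0.4]
grip_width: 0.0335
gripper_force: 60.1
```

move_arm --motion "0.25 0 0 0 0 0 0"

```text
clock: 24.95
tool_pos: [0.4818, -0.0025, 0.0458]
tcp_rot: [0.735, 0.678, 0.0, 0.0]
force: [-0.0, -0.5, -0.4]
grip_width: 0.0338
gripper_force: 60.1
```

move_arm --motion "0.55 0 0 0 0 0 0;0.55 0 0 0 0 0 0;0.55 0 0 0.03 0 0 0;0.6 0 0 0.09 0 0 0;0.7 -0.01 -0.055 0.1 0 0 8"

```text
clock: 25.58
tool_pos: [0.4734, -0.0565, 0.1487]
tcp_rot: [0.684, 0.73, 0.002, 0.003]
force: [0.3, -1.3, -1.0]
grip_width: 0.0601
gripper_force: 0.0
```

move_arm --motion "0.75 -0.01 -0.06 0 0 0 8;0.75 -0.02 -0.12 0 0 0 16;0.75 -0.03 -0.18 0 0 0 24;0.75 -0.04 -0.24 0 0 0 31;0.75 -0.046 -0.268 -0.02 0 0 31"

```text
clock: 26.2
tool_pos: [0.4253, -0.3287, 0.1262]
tcp_rot: [0.467, 0.884, -0.001, 0.002]
force: [-0.1, 0.4, 0.4]
grip_width: 0.0643
gripper_force: 0.0
```

move_arm --motion "0.75 0 0 -0.015 0 0 0;0.75 0 0 -0.015 0 0 0"

```text
clock: 26.45
tool_pos: [0.425, -0.3243, 0.1092]
tcp_rot: [0.466, 0.885, 0.0, -0.001]
force: [-0.3, 1.3, 1.2]
grip_width: 0.0638
gripper_force: 0.0
```

```bash
python3 - <<'E'
from look import *
look(['fresh_square'],.016,'w11.png')
E
```

```text
26.45 [ 0.425  -0.3243  0.1092] [ 4.664e-01  8.846e-01  4.000e-04 -1.300e-03]
fresh_square 0.73 [259. 208.] rect c 424.7 -328.4 wh 46.3 47.7 ang 34.4
```

move_arm --motion "0.75 0 -0.003 -0.04 0 0 0;0.75 0 -0.003 -0.07 0 0 0;0.75 0 -0.003 -0.078 0 0 0;0.75 0 -0.003 -0.078 0 0 0;0.75 0 -0.003 -0.078 0 0 0"

```text
clock: 27.18
tool_pos: [0.4261, -0.3287, 0.0335]
tcp_rot: [0.466, 0.885, -0.0, 0.001]
force: [-0.2, 0.0, -0.1]
grip_width: 0.0639
gripper_force: 0.0
```

move_arm --motion "0.4 0 0 0 0 0 0;0.4 0 0 0 0 0 0;0.4 0 0 0 0 0 0;0.4 0 0 0 0 0 0"

```text
clock: 27.68
tool_pos: [0.4259, -0.3287, 0.0336]
tcp_rot: [0.466, 0.885, -0.0, 0.001]
force: [-1.7, 2.8, 11.2]
grip_width: 0.0439
gripper_force: 59.9
```

move_arm --motion "0.75 0 0 0 0 0 0;0.75 0 0 0 0 0 0;0.75 0 0 -0.0035 0 0 0;0.4 0 0 -0.0035 0 0 0;0.4 0 0 -0.0035 0 0 0"

```text
clock: 28.3
tool_pos: [0.4255, -0.3284, 0.0287]
tcp_rot: [0.466, 0.885, -0.0, 0.0]
force: [0.5, -0.6, 0.5]
grip_width: 0.0446
gripper_force: 61.2
```

move_arm --motion "0.4 0 0 0 0 0 0;0.4 0 0 0 0 0 0;0.4 0 0 0 0 0 0"

```text
clock: 28.68
tool_pos: [0.4255, -0.3284, 0.0287]
tcp_rot: [0.466, 0.885, -0.0, 0.0]
force: [0.3, -0.7, 2.5]
grip_width: 0.0443
gripper_force: 61.3
```

move_arm --motion "0.4 0 0 0.03 0 0 0;0.4 0 0.01 0.08 0 0 -9;0.4 0.01 0.07 0.1 0 0 -19;0.4 0.02 0.13 0.1 0 0 -29;0.4 0.03 0.19 0.1 0 0 -39"

```text
clock: 29.3
tool_pos: [0.4545, -0.1448, 0.129]
tcp_rot: [0.73, 0.683, 0.0, 0.0]
force: [0.9, -0.3, 0.4]
grip_width: 0.0443
gripper_force: 61.3
```

move_arm --motion "0.4 0.01 0.06 0 0 0 0;0.4 0.02 0.12 0 0 0 0;0.4 0.0267 0.18 0 0 0 0;0.4 0.0267 0.2018 0 0 0 0;0.4 0.0267 0.2018 0 0 0 0"

```text
clock: 29.92
tool_pos: [0.481, 0.0564, 0.1286]
tcp_rot: [0.727, 0.686, -0.0, -0.0]
force: [0.8, -0.6, -0.5]
grip_width: 0.0441
gripper_force: 61.3
```

move_arm --motion "0.4 0 0 0 0 0 0"

```text
clock: 30.05
tool_pos: [0.4811, 0.0546, 0.1286]
tcp_rot: [0.728, 0.685, -0.0, -0.0]
force: [-0.1, 0.9, -0.8]
grip_width: 0.0442
gripper_force: 61.3
```

```bash
python3 - <<'E'
from look import *
s=env.state();print(s['tool_pos'],s['tcp_rot'],s['grip_width'])
im=cams.grab_frame('wrist')[120:320,140:390]; cv2.imwrite('pics/w12.png',cv2.resize(im,None,fx=3,fy=3,interpolation=cv2.INTER_CUBIC)[:,:,::-1])
E
```

```text
[0.48110174 0.05456207 0.12860891] [ 7.28284681e-01  6.85274689e-01 -1.50210889e-04 -4.96256693e-05] 0.044201895397369004
```

View pics/w12.png

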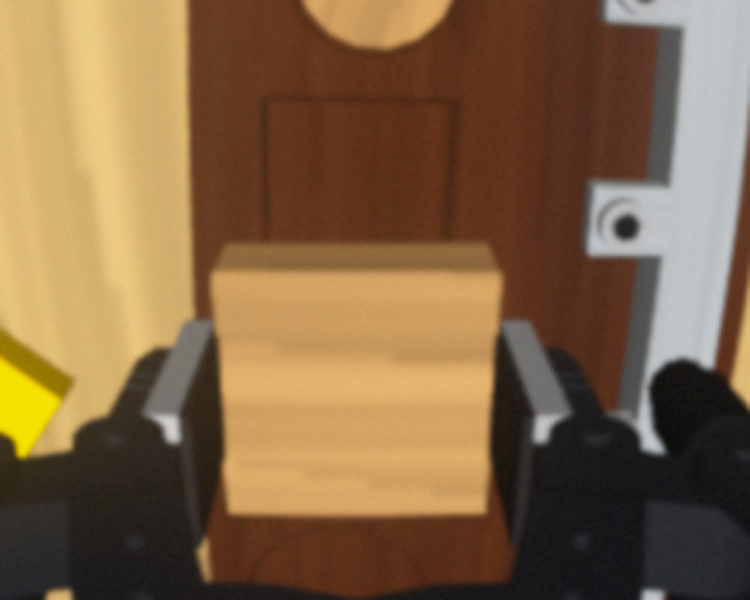

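Crop (3x): the held square's top corners are (212,270), (502,270), (488,515), (229,515). The square pocket's far corners are (265,98) and (457,99), and the fresh coin sits beyond.

```bash
python3 - <<'E'
from look import *
s=env.state();t=s['tool_pos']
W=lambda p,z:at('wrist',np.array(p)/3+[140,120],z)[:2]
P=np.array([W(p,t[2]-.0127) for p in [(212,270),(502,270),(488,515),(229,515)]])
d=P[1]-P[0];print(P.round(4).tolist(),P.mean(0),np.degrees(np.arctan2(d[1],d[0])),t)
Q=np.array([W(p,.018) for p in [(265,98),(457,99)]]);d=Q[1]-Q[0];a=np.radians(-4.6)
print(Q.round(4).tolist(),np.degrees(np.arctan2(d[1],d[0])),Q.mean(0)+.0245*np.array([np.sin(a),-np.cos(a)]))
E
```

```text
[[0.4596, 0.077], [0.505, 0.0742], [0.5027, 0.0279], [0.4568, 0.0307]] [0.48102798 0.05245583] -3.505183683497342 [0.48114215 0.05433458 0.12861614]
[[0.4594, 0.0896], [0.5091, 0.0863]] -3.774095079453371 [0.48228173 0.06354746]
```

move_arm --motion "0.4 0.0013 0.011 -0.04 0 0 -1;0.4 0.0013 0.011 -0.07 0 0 -1;0.4 0.0013 0.011 -0.078 0 0 -1;0.4 0.0013 0.011 -0.083 0 0 -1;0.4 0.0013 0.011 -0.086 0 0 -1"

```text
clock: 30.72
tool_pos: [0.483, 0.0659, 0.0433]
tcp_rot: [0.734, 0.679, 0.0, 0.0]
force: [-0.9, 0.9, -0.5]
grip_width: 0.0441
gripper_force: 61.3
```

move_arm --motion "0.4 0 0 0 0 0 0"

```text
clock: 30.85
tool_pos: [0.4828, 0.0661, 0.0432]
tcp_rot: [0.734, 0.679, 0.0, 0.0]
force: [0.3, -0.8, -0.6]
grip_width: 0.0443
gripper_force: 61.3
```

move_arm --motion "0.7 0 0 0 0 0 0;0.7 0 0 0 0 0 0;0.7 0 0 0.03 0 0 0;0.7 0 0 0.09 0 0 0;0.7 0 0.01 0.14 0 0 0"

```text
clock: 31.48
tool_pos: [0.4825, 0.0761, 0.1848]
tcp_rot: [0.734, 0.679, 0.0, 0.0]
force: [0.5, 0.1, 0.4]
grip_width: 0.0599
gripper_force: 0.0
```

move_arm --motion "0.4 0 0 0 0 0 0;0.4 0 0 0 0 0 0"

```text
clock: 31.72
tool_pos: [0.4821, 0.0762, 0.1821]
tcp_rot: [0.734, 0.679, -0.0, -0.0]
force: [-0.3, 0.1, -0.4]
grip_width: 0.034
gripper_force: 0.0
```

```bash
python3 - <<'E'
from look import *
im,c=look(['fresh_coin','fresh_square','fresh_tag'],.028)
o=im[70:370,120:420];cv2.imwrite('pics/w13.png',cv2.resize(o,None,fx=2,fy=2)[:,:,::-1])
E
```

```text
31.725 [0.4821 0.0762 0.1821] [ 7.341e-01  6.791e-01 -3.000e-04 -2.000e-04]
fresh_coin 0.97 [259. 130.] rect c 489.8 122.1 wh 38.7 39.4 ang 85.7
fresh_square 0.82 [263. 194.] rect c 482.7 65.6 wh 48.7 46.7 ang 85.6
fresh_tag 0.98 [266. 253.] rect c 481.8 0.2 wh 61.0 36.3 ang 85.3
fresh_tag 0.38 [298. 169.] rect c 518.3 37.6 wh 255.2 165.5 ang 85.1
```

View pics/w13.png

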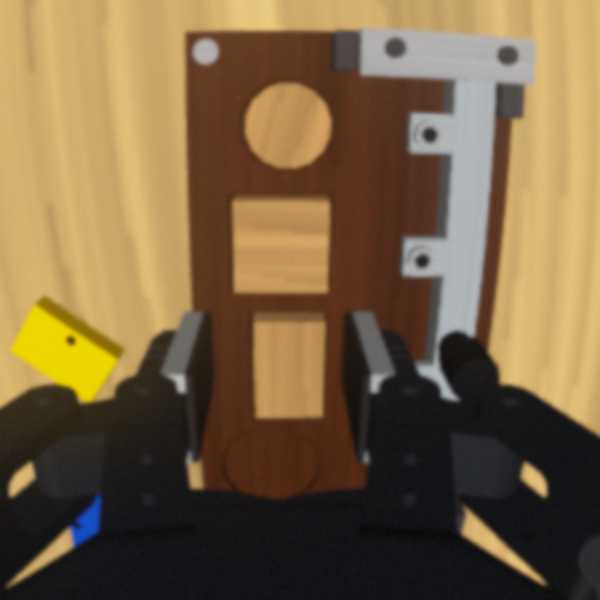

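Crop (2x): coin (288,125), square (281,245) and tag (289,365) all sit flat in their pockets, the disc pocket (270,462) is empty, and the bar is at the rear. Now to slide it home.

move_arm --motion "0.6 0.05 -0.03 0 0 0 0;0.6 0.084 -0.056 0 0 0 0;0.6 0.084 -0.056 -0.05 0 0 0;0.6 0.084 -0.056 -0.09 0 0 0;0.6 0.084 -0.056 -0.095 0 0 0"

```text
clock: 32.55
tool_pos: [0.5647, 0.0201, 0.0847]
tcp_rot: [0.734, 0.679, -0.002, -0.002]
force: [0.3, 0.1, 0.5]
grip_width: 0.0511
gripper_force: 0.0
```

move_arm --motion "0.1 0 0 0 0 0 0;0.1 0 0 0 0 0 0;0.1 0 0 0 0 0 0;0.1 0 0 0 0 0 0;0.1 0 0 0 0 0 0"

```text
clock: 33.17
tool_pos: [0.5666, 0.0203, 0.0893]
tcp_rot: [0.734, 0.679, 0.0, 0.0]
force: [-5.9, 0.9, 7.5]
grip_width: 0.0207
gripper_force: 58.9
```

move_arm --motion "0.1 -0.01 0.0008 0 0 0 0;0.1 -0.02 0.0016 0 0 0 0;0.1 -0.03 0.0024 0 0 0 0;0.1 -0.038 0.003 0 0 0 0;0.1 -0.038 0.003 0 0 0 0"

```text
clock: 33.8
tool_pos: [0.5286, 0.0234, 0.0893]
tcp_rot: [0.734, 0.679, 0.001, 0.001]
force: [-3.7, 1.4, 11.8]
grip_width: 0.0203
gripper_force: 60.6
```

move_arm --motion "0.1 -0.003 0.0002 0 0 0 0;0.1 -0.006 0.0005 0 0 0 0;0.1 -0.006 0.0005 0 0 0 0"

```text
clock: 34.17
tool_pos: [0.5233, 0.0239, 0.0893]
tcp_rot: [0.734, 0.679, 0.001, 0.001]
force: [0.5, 1.3, 10.2]
grip_width: 0.0207
gripper_force: 60.4
```

move_arm --motion "0.1 -0.001 0 0 0 0 0;0.1 -0.002 0.0002 0 0 0 0;0.1 -0.002 0.0002 0 0 0 0"

```text
clock: 34.55
tool_pos: [0.5216, 0.024, 0.0893]
tcp_rot: [0.734, 0.679, 0.002, 0.001]
force: [1.9, 1.0, 9.5]
grip_width: 0.0206
gripper_force: 60.3
```

move_arm --motion "0.1 -0.001 0 0 0 0 0;0.1 -0.002 0 0 0 0 0;0.1 -0.002 0 0 0 0 0"

```text
clock: 34.92
tool_pos: [0.5213, 0.024, 0.0894]
tcp_rot: [0.734, 0.679, 0.003, 0.003]
force: [12.1, 1.2, -0.9]
grip_width: 0.0207
gripper_force: 59.5
```

move_arm --motion "0.1 0.002 0 0 0 0 0;0.5 0.002 0 0 0 0 0;0.5 0.002 0 0 0 0 0;0.5 0.002 0 0.05 0 0 0;0.5 -0.02 0.03 0.11 0 0 0"

```text
clock: 35.55
tool_pos: [0.5009, 0.0499, 0.1917]
tcp_rot: [0.735, 0.678, -0.0, -0.0]
force: [1.4, 0.3, 0.3]
grip_width: 0.0428
gripper_force: 0.0
```

move_arm --motion "0.9 -0.01 0.01 0.03 0 0 0;0.9 -0.01 0.01 0.05 0 0 0;0.9 -0.01 0.01 0.05 0 0 0"

```text
clock: 35.92
tool_pos: [0.4913, 0.0606, 0.2418]
tcp_rot: [0.734, 0.679, 0.001, 0.001]
force: [0.2, -0.9, 0.3]
grip_width: 0.0768
gripper_force: 0.0
```

```bash
python3 - <<'E'
from look import *
im,c=look(['fresh_coin','fresh_square','fresh_tag','drilled_tag','drilled_coin'],.028,'w14.png')
print(proj('wrist',[.5213,.024,.077],c)*1.5)
E
```

```text
35.925 [0.4913 0.0606 0.2418] [0.734  0.6791 0.0009 0.0008]
fresh_coin 0.73 [247. 117.] rect c 487.9 122.0 wh 36.1 33.5 ang 80.1
fresh_square 0.86 [248. 169.] rect c 481.5 63.8 wh 47.6 47.1 ang 85.4
fresh_square 0.7 [287. 194.] rect c 514.4 5.2 wh 322.0 164.9 ang 85.5
fresh_tag 0.94 [254. 219.] rect c 481.3 -1.3 wh 58.4 35.7 ang 86.2
drilled_tag 0.95 [155. 215.] rect c 362.4 14.4 wh 42.7 54.9 ang 48.3
drilled_tag 0.51 [182. 298.] rect c 365.6 -109.4 wh 40.6 12.8 ang 87.0
[436.17270476 317.4593267 ]
```

View pics/w14.png

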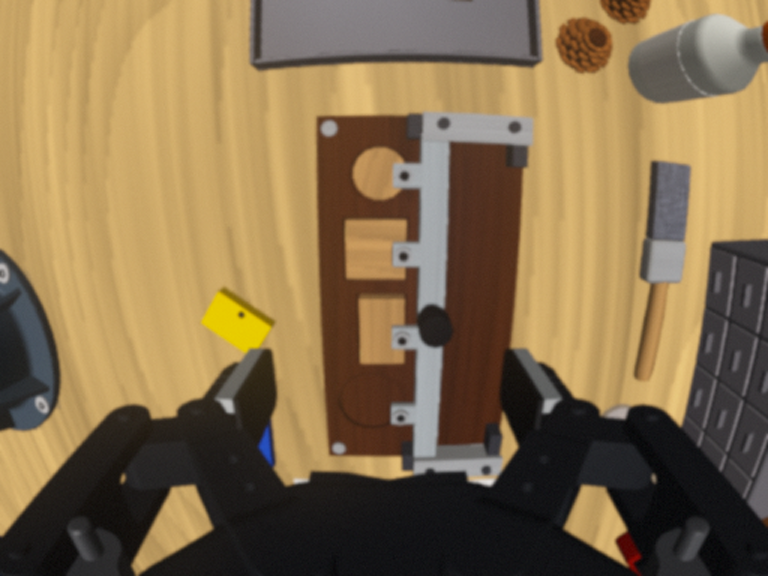

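Wrist view (1.5x): the bar is home, with the knob at (435,326). Its arms reach over the seated coin (380,173), square (376,249) and tag (383,329). Nothing is touching the robot.

```bash
python3 -c "
from workcell import order
print(order.hand_in())"
```

```text
the job is handed in; nothing more can be done
None
```

I handed the job in at about 36 s, with no verdict returned: the drilled coin and tag lie flat in the tray, the fresh coin, square and tag are seated in their own pockets, and the bush bar is home at its front stop.

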